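# Neutralise a ceramic ball in front of the bench ioniser

### The arm

A 6-joint arm with a two-finger parallel gripper is mounted at the origin on a cart in front of the work surface, level with it; the furniture and walls round the work are solid. World frame = base frame: x ahead of the robot, y to its left, z up, the work surface at z = 0. Lengths are in mm, angles in rad, forces in N, time in s.
With the tool pointing down it reaches from about 350 to 975 mm from the base axis. Payload 7.1 kg.
Tool frame: the origin (TCP) lies on the front face of the gripper's body, between the roots of the fingers; the fingertips stand 80 mm ahead of it and the grasp point (between the pads) lies 61 mm ahead of it (env.tips_ahead is the distance from the TCP to the fingertips, in mm); z points along the fingers, y is the line along which they close (so a half turn about z gives the same grasp; the last joint's range is limited). The gripper opens to 88 mm and grips with 3 to 60 N. Pads are 20 mm wide; open, the fingers measure 115 mm over their backs; the gripper's body (75 mm by 178 mm) begins 61 mm behind the grasp point.
Start: joints at [1.176, 0.423, 1.63, -0, 1.089, -0.019], TCP at [229.353, 581.38, 302.675] pointing down, gripper open.
Joint ranges: [-3, 3], [-0.9, 2.11], [0.09, 2.58], [-1.31, 4.45], [0.11, 2.69], [-2.54, 2.54]. Speed limits (rad/s): [2.39, 2.39, 3.01, 3.14, 3.14, 3.14].

### API

Orientations are given as a unit quaternion [x, y, z, w].
In Python, from station import env, set_gripper, viewer, workorder gives the robot as it stands. Calls block until the motion is done:
- env.reach(position, orientation): joint-space move of the TCP to a pose.
- env.move_l(position, rot=None, rate=150, f_stop=None): straight line of the TCP; rot=None keeps the orientation; rate is the mean speed in mm/s. With f_stop (N) it stops when the force on the tool has changed by that much, and returns True; else False.
- env.move_joints(angles): joint-space move.
- set_gripper(opening): finger opening in mm; the grip force is fixed at half the most; returns when the fingers have stopped.
- env.hold(seconds).
- env.ik(position, orientation): joint angles nearest the present ones, or None.
- env.read_state(): the state.
- viewer.camera(name): name is "side" or "top"; returns the picture (384x512x3 uint8, blue, green, red); there is no depth.
- viewer.camera_params(name): a dict with "fx", "fy", "cx", "cy" (pixels), "pose" (4x4, takes a point from camera to world coordinates). Camera axes: x right, y up, looking along -z (the intrinsics and any distortion apply to the point x, -y, -z); pixel columns grow to the right and rows downward; lengths in mm; the calibration is good to about 2 mm. A picture is of the moment at which its call begins. camera_params takes no time and is no camera call.
A pose or a line that the arm cannot do raises env.IKError and nothing moves.
- workorder.sign_off(): hands the job in; it is judged then, once.
The state is a dict: "time_s": time; "qpos": joint angles; "dq": joint speeds; "tau": joint torques, N m; "tool_pos": TCP position; "orientation": TCP orientation; "force": force on the tool from outside, world axes, zero at the start; "wrist_torque": the same for the moment, N m; "width": finger opening in mm; "grip_force": force on a finger pad.
Only numpy, scipy, OpenCV 4.12 (cv2) and the standard library are available. Lean on these libraries where they do the work, as an engineer would, in place of code of your own. Each camera call takes 0.05 s, during which the arm holds its last target. There are 200 camera calls.

### The job

Start the ionising blower with the keys on its top, one at a time and each fully down: green (power), then yellow (fan), then blue (ioniser, which may only come on with the fan running); keep off the red key, which switches it off. Then take the black tray out of its nest by its amber grip and carry it level, the white ceramic ball staying loose and untouched in its pocket, to the blower, and hold it in the air, clear of everything, pocket end towards the blower, with the pocket about 10 cm in front of the middle of the round grille and at the same height as that middle. Keep it there level and still for three seconds and finish while still holding it; leave the other things on the bench where they are.

Things in the scene. Friction and masses are not known exactly. Their poses are not given: they have to be found in the camera images.
- blower: Fixed ionising blower, a light beige-grey box 110 deep (x) x 160 wide (y) x 150 mm high, on the bench mat (mat top at z = 0.002). Origin: centre of its underside, on the mat. Its front, with the round steel grille, looks along its own -x; z up. Its yaw varies.
- outlet (a point): Middle of the round grille (122 mm flange) on the blower's front, 63 mm in front of the blower's origin (own -x) and 82 mm above it. Same axes as the blower: air blows along -x.
- key_green_top (a point): Centre of the top face of the green key (power), 18 x 18 mm. The four keys stand in a row along the blower's y axis, 36 mm apart, from +y to -y green, yellow, blue, red (left to right for one facing the grille). Unpressed, the key tops are 161 mm above the blower's underside and 9 to 11 mm above the panel round them.
- key_yellow_top (a point): Centre of the top face of the yellow key (fan), 18 x 18 mm.
- key_blue_top (a point): Centre of the top face of the blue key (ioniser), 18 x 18 mm.
- key_red_top (a point): Centre of the top face of the red key (off), 18 x 18 mm; not to be pressed.
- key_green (a joint): Travel of the green key in m: 0 up, 0.006 fully down. Each key moves straight down against a spring: 1.5 N to start, 5 N fully down; it springs back when let go.
- key_yellow (a joint): Travel of the yellow key in m: 0 up, 0.006 fully down.
- key_blue (a joint): Travel of the blue key in m: 0 up, 0.006 fully down.
- key_red (a joint): Travel of the red key in m: 0 up, 0.006 fully down.
- nest: Fixed aluminium parking nest, 144 (x) x 90 (y) mm, 4 mm thick base plate with low corner stops up to 14 mm above the mat; the tray lies inside the stops with about 4 mm of play and lifts straight up. Origin: centre of the underside, on the mat.
- tray: Loose black carrying tray, 130 (x) x 76 (y) mm, plate 8 mm thick with a rolled edge 10.5 mm high, about 0.12 kg. Origin: centre of the underside; x runs from the grip towards the pocket, z up. Centre of mass near x = -10 mm.
- grip (a point): Where to hold the tray: in the upright amber grip, 36 mm behind the tray's origin (x = -36 mm), 46 mm above the tray's underside. The grip is 14 mm thick (y), 38 mm long (x) and reaches from the plate to 64 mm above the tray's underside; a foot 24 mm wide and 13 mm high surrounds its bottom.
- pocket (a point): Centre of the floor of the round pocket, 34 mm ahead of the tray's origin (x = +34 mm), 5.5 mm above the tray's underside; 30 mm in diameter, 2.5 mm deep, with a pale ring round its rim.
- ball_center (a point): Centre of the loose white ceramic ball, 20 mm in diameter, about 25 g; it rolls freely inside the pocket (about 5 mm each way).
- solder_reel: Loose reel of solder with blue flanges, 56 mm in diameter, 46 mm high; a bystander. Origin: centre of the underside.
- black_tape: Loose roll of black tape, 62 mm in diameter, 19 mm high; a bystander. Origin: centre of the underside.
- marker_pen: Loose red and white marker pen, 17 x 135 x 16 mm, lying along its own y; a bystander. Origin: centre of the underside.

How it is judged:
By the outcome, as a careful person would: the job done as asked, in the order asked, and still so for the second after the job is handed in, while the arm keeps its last pose, push and grip.
It also fails if it takes over 64 s, if anything falls off the work surface, if the arm or the gripper's body presses on something with over 40 N, if the wrist force passes 120 N, or if a joint passes its speed limit or range.

## Working session

There is one attempt and no reset: what is moved stays moved. The work goes in short steps, each a Python script; the robot and the scene stay as the last script left them, time stands still between calls to the robot, and variables do not carry over. Pictures are saved under pics/ and viewed, at most 10 in all, crops included, and the job is handed in when it is done.

```bash
mkdir -p pics; ls
python3 - <<'E'
from station import env, viewer
import cv2
for n in("top","side"):
    cv2.imwrite(f"pics/{n}0.png",viewer.camera(n)); print(n,viewer.camera_params(n))
print(env.read_state())
E
```

```text
pics
top {'fx': 381.5459201482837, 'fy': 381.5459201482837, 'cx': 252.3138990678003, 'cy': 197.09710256928656, 'pose': array([[ 1.23363122e-02,  9.86549083e-01, -1.62999148e-01,
         3.72376676e+02],
       [-9.99903277e-01,  1.32181136e-02,  4.32639580e-03,
         1.75258467e+02],
       [ 6.42274307e-03,  1.62930011e-01,  9.86616724e-01,
         9.68614213e+02],
       [ 0.00000000e+00,  0.00000000e+00,  0.00000000e+00,
         1.00000000e+00]])}
side {'fx': 460.56379576463405, 'fy': 460.56379576463405, 'cx': 258.8622948152352, 'cy': 188.89534879374315, 'pose': array([[ 9.59256606e-01,  1.25628564e-01, -2.53069608e-01,
         3.03025918e+02],
       [-2.82463193e-01,  4.46794447e-01, -8.48875295e-01,
        -5.58246243e+02],
       [ 6.42711116e-03,  8.85772084e-01,  4.64075971e-01,
         5.37485803e+02],
       [ 0.00000000e+00,  0.00000000e+00,  0.00000000e+00,
         1.00000000e+00]])}
{'time_s': 0.1, 'qpos': array([ 1.17601196e+00,  4.23754396e-01,  1.63059140e+00, -1.58839403e-05,
        1.08863595e+00, -1.89841204e-02]), 'dq': array([-2.19164673e-05, -2.15085361e-03, -3.73627277e-03,  9.51986250e-04,
        7.15828235e-05,  7.72976572e-04]), 'tau': array([ 5.54003745e-04, -5.45609021e+01, -2.74325395e+01,  6.45158929e-02,
        1.88664836e-02, -2.45821940e-05]), 'tool_pos': array([229.20457256, 581.03354209, 301.99434048]), 'orientation': array([ 1.86792723e-01,  9.82399102e-01, -6.81181131e-04, -1.35784010e-04]), 'force': array([-0.02552644, -0.46023567, -0.45338798]), 'wrist_torque': array([-0.0250665 , -0.00185447,  0.02875182]), 'grip_force': 0.0, 'width': 88.02759721901263}
```

View pics/top0.png

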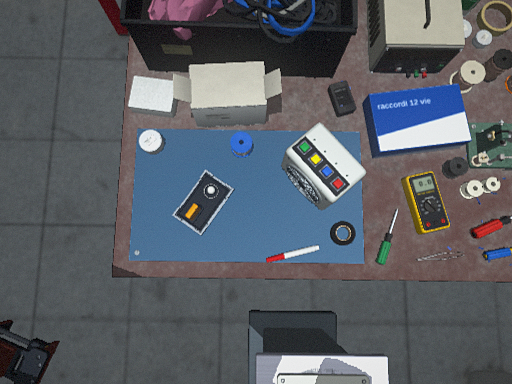

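View pics/side0.png

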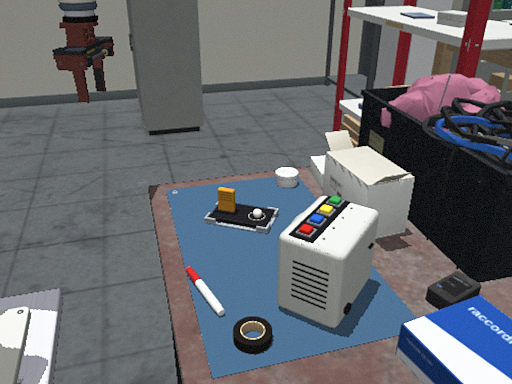

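Top view: keys green (305,147), yellow (316,159), blue (326,171) and red (338,183), with the grille facing lower left. The tray's grip is near (192,211), its pocket near (210,190) and the reel at (242,145). The side view shows the keys around (307–336, 200–229), the grip at (227,200) and the ball at (257,213).

```bash
cat > h.py <<'E'
import numpy as np, cv2
from station import env, set_gripper, viewer, workorder
from scipy.spatial.transform import Rotation as R
P={n:viewer.camera_params(n) for n in("top","side")}
def ray(n,uv):
    p=P[n]; d=np.array([(uv[0]-p["cx"])/p["fx"],-(uv[1]-p["cy"])/p["fy"],-1.])
    return p["pose"][:3,3],p["pose"][:3,:3]@(d/np.linalg.norm(d))
def onz(n,uv,z):
    o,d=ray(n,uv); return o+d*(z-o[2])/d[2]
def tri(a,b):
    A=np.zeros((3,3));B=np.zeros(3);L=[ray("top",a),ray("side",b)]
    for o,d in L:
        M=np.eye(3)-np.outer(d,d);A+=M;B+=M@o
    x=np.linalg.solve(A,B); return x,[round(float(np.linalg.norm(np.cross(x-o,d))),1) for o,d in L]
HSV=dict(green=((50,120,60),(75,255,255)),yellow=((24,150,120),(34,255,255)),blue=((105,150,90),(125,255,255)),
 red=((0,150,90),(6,255,255)),amber=((12,170,80),(22,255,255)),white=((0,0,170),(180,40,255)))
def blob(img,c,box):
    x0,y0,x1,y1=box; m=cv2.inRange(cv2.cvtColor(img[y0:y1,x0:x1],cv2.COLOR_BGR2HSV),*HSV[c])
    n,l,s,ce=cv2.connectedComponentsWithStats(m)
    if n<2: return None,0,None
    i=1+np.argmax(s[1:,4]); return ce[i]+[x0,y0],int(s[i,4]),(l==i)
def down(ydir):  # tool down, closing axis y along heading ydir (rad)
    y=np.array([np.cos(ydir),np.sin(ydir),0]);z=np.array([0,0,-1.]);x=np.cross(y,z)
    return R.from_matrix(np.c_[x,y,z]).as_quat()
E
cat > m.py <<'E'
from h import *
np.set_printoptions(precision=1,suppress=True)
T=viewer.camera("top");S=viewer.camera("side")
K=[]
for c in("green","yellow","blue","red"):
    a=blob(T,c,(285,130,355,195));b=blob(S,c,(295,190,350,240))
    x=tri(a[0],b[0]);K.append(onz("top",a[0],163));print(c,a[0],a[1],b[0],b[1],x,K[-1],onz("side",b[0],163))
a=blob(T,"amber",(175,195,215,225));b=blob(S,"amber",(210,180,245,220))
print("amber",a[0],a[1],b[0],b[1],tri(a[0],b[0]))
a=blob(T,"white",(200,180,220,200));b=blob(S,"white",(250,205,266,220))
print("ball",a[0],a[1],b[0],b[1],tri(a[0],b[0]),onz("top",a[0],21.5))
big=np.hstack([cv2.resize(T[160:245,165:240],None,fx=5,fy=5,interpolation=cv2.INTER_CUBIC),cv2.resize(S[175:260,190:275],None,fx=5,fy=5,interpolation=cv2.INTER_CUBIC)])
cv2.imwrite("pics/crop.png",big)
E
python3 m.py
```

```text
green [304.1 147. ] 58 [334.5 199.7] 81 (array([619.9,  59.1, 160.2]), [0.9, 0.9]) [618.2  59.7 163. ] [618.5  54.7 163. ]
yellow [315.1 158.9] 58 [325.9 208.6] 95 (array([593.4,  35.2, 160.3]), [1.0, 1.0]) [591.7  36.  163. ] [592.4  31.1 163. ]
blue [326.2 171.1] 60 [316.3 218.2] 102 (array([566.5,  11.4, 160.4]), [1.1, 1.1]) [564.8  12.2 163. ] [565.9   7.7 163. ]
red [337.3 183.2] 53 [305.9 228.6] 109 (array([539.9, -12. , 160.1]), [0.9, 0.9]) [538.4 -11.1 163. ] [539.1 -16.1 163. ]
amber [191.2 210.6] 89 [226.2 199.2] 356 (array([489.8, 320.1,  42.3]), [0.3, 0.3])
ball [210.6 189.5] 36 [256.8 211.6] 44 (array([546.8, 276.1,  25.9]), [0.7, 0.7]) [546.9 276.7  21.5]
```

View pics/crop.png

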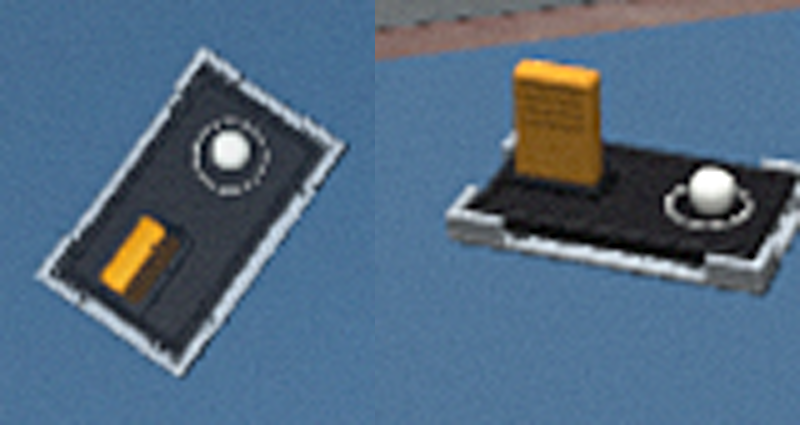

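The crop shows the grip's bright top face near (192,211) with its shaded side face to the right. The pocket ring is centred near (211,191). I'll fit the ring, the grip top and the blower outline next.

```bash
cat > m2.py <<'E'
from h import *
np.set_printoptions(precision=1,suppress=True)
T=viewer.camera("top");S=viewer.camera("side")
hsv=cv2.cvtColor(T,cv2.COLOR_BGR2HSV)
def sub(m,box):
    o=np.zeros_like(m);x0,y0,x1,y1=box;o[y0:y1,x0:x1]=m[y0:y1,x0:x1];return o
m=sub(cv2.inRange(hsv,(10,150,150),(30,255,255)),(175,195,215,225))
r=cv2.minAreaRect(cv2.findNonZero(m));print("grip top",r,onz("top",r[0],70))
bp=cv2.boxPoints(r);q=np.array([onz("top",p,70) for p in bp]);print("sides",[np.linalg.norm(q[i]-q[i-1]).round(1) for i in range(4)]);
d=[q[i]-q[i-1] for i in range(4)];print("head",[np.degrees(np.arctan2(v[1],v[0])).round(1) for v in d])
# nest/tray: bright aluminium outline + dark plate
m=sub(cv2.inRange(hsv,(0,0,0),(180,255,75)),(172,165,238,240))
m=cv2.morphologyEx(m,cv2.MORPH_CLOSE,np.ones((13,13)))
r=cv2.minAreaRect(cv2.findNonZero(m));print("tray",r)
q=np.array([onz("top",p,15) for p in cv2.boxPoints(r)]);print(q.mean(0),[np.linalg.norm(q[i]-q[i-1]).round(1) for i in range(4)],[np.degrees(np.arctan2(*(q[i]-q[i-1])[1::-1])).round(1) for i in range(4)])
# ring
g=cv2.cvtColor(T,cv2.COLOR_BGR2GRAY);m=sub(cv2.inRange(g,90,255),(201,180,221,202))
b=blob(T,"white",(200,180,220,200))[0];pts=cv2.findNonZero(m)[:,0].astype(float)
pts=pts[np.linalg.norm(pts-b,axis=1)>4.8];
e=cv2.fitEllipse(pts.astype(np.float32)) ;print("ring",e,len(pts),onz("top",e[0],14))
r=blob(T,"blue",(225,125,258,160));print("reel",onz("top",r[0],40))
cv2.imwrite("pics/bl.png",np.hstack([cv2.resize(T[115:215,275:375],None,fx=4,fy=4,interpolation=cv2.INTER_CUBIC),cv2.resize(S[190:325,265:385],(400,400),interpolation=cv2.INTER_CUBIC)]))
E
python3 m2.py
```

```text
grip top ((191.04727172851562, 210.5337677001953), (5.347391128540039, 15.22844123840332), 35.53767776489258) [486.6 316.2  70. ]
sides [np.float64(12.8), np.float64(35.9), np.float64(12.9), np.float64(35.8)]
head [np.float64(55.6), np.float64(-33.5), np.float64(-124.6), np.float64(146.4)]
tray ((203.9664306640625, 201.9765167236328), (33.83427810668945, 52.922386169433594), 34.99202346801758)
[516.4 292.8  15. ] [np.float64(85.7), np.float64(134.0), np.float64(87.4), np.float64(132.9)] [np.float64(56.2), np.float64(-32.8), np.float64(-124.5), np.float64(146.5)]
ring ((211.84532165527344, 189.28550720214844), (13.389533042907715, 20.12112045288086), 41.809513092041016) 56 [548.8 274.2  14. ]
reel [663.5 201.7  40. ]
```

View pics/bl.png

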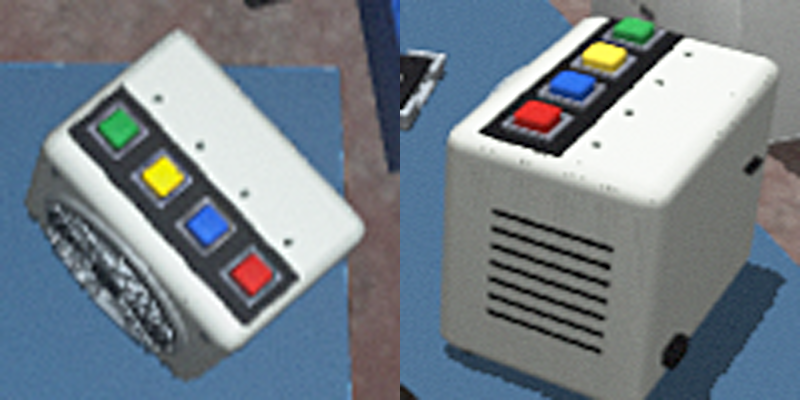

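Crop: the flange ellipse spans about (45,205)–(180,350) in crop pixels, so its centre in the top view is near (303,184). The top face's back edge runs (180,30)–(365,230) in the crop. I'll cross-check the grille and the grip next, then start pressing.

```bash
cat > m3.py <<'E'
from h import *
np.set_printoptions(precision=1,suppress=True)
T=viewer.camera("top");S=viewer.camera("side")
K=[]
for c in("green","yellow","blue","red"):
    a=blob(T,c,(285,130,355,195))[0];b=blob(S,c,(295,190,350,240))[0]
    K.append((onz("top",a,162)+onz("side",b,162))/2)
K=np.array(K);u=K[0]-K[3];yb=np.arctan2(u[1],u[0]);c=K.mean(0)
Y=np.array([np.cos(yb),np.sin(yb),0]);X=np.array([Y[1],-Y[0],0])
print("keys",K,"y heading",np.degrees(yb),"mid",c)
loc=lambda p:((p-c)@X,(p-c)@Y)
for n,uv,z in(("backL",(320,122.5),150),("backR",(366.2,172.5),150),("frontR",(335,202.5),150),("frontL",(286,150),150),("grille",(303,184.3),84)):
    p=onz("top",uv,z);print(n,p,"rel keys x,y: %.1f %.1f"%loc(p))
s=lambda cx,cy:(265+cx*120/400,190+cy*135/400)
for n,(cx,cy),z in(("frontR",(448-0,135),148),("backR",(655,208),148),("backL",(775,62),148),("base fR",(445,345),2),("base bR",(640,398),2)):
    p=onz("side",s(cx-400,cy),z);print("side",n,p,"rel %.1f %.1f"%loc(p))
h=cv2.inRange(cv2.cvtColor(S,cv2.COLOR_BGR2HSV),(10,150,190),(30,255,255));x0=slice(180,220)
ys,xs=np.nonzero(h[180:220,210:245]);print("side grip bright",xs.mean()+210,ys.mean()+180,len(xs),onz("side",(xs.mean()+210,ys.mean()+180),70), onz("side",(226.6,189.6),70))
# grille: dark/steel region contour = inside blower but not beige, in rotated coordinates
Vv=[]
for off in range(-75,76,5):
    row=[]
    for dx in np.arange(-75,-35,1.):
        pass
E
python3 m3.py
```

```text
keys [[619.   58.1 162. ]
 [592.5  34.3 162. ]
 [565.8  10.5 162. ]
 [539.1 -13.1 162. ]] y heading 41.69695096686297 mid [579.1  22.4 162. ]
backL [679.8  21.5 150. ] rel keys x,y: 67.7 74.5
backR [565.9 -78.5 150. ] rel keys x,y: 66.5 -77.0
frontR [498.1  -8.1 150. ] rel keys x,y: -31.1 -80.8
frontL [614.6  98.2 150. ] rel keys x,y: -32.9 76.9
grille [550.8  51.9  84. ] rel keys x,y: -40.8 -1.5
side frontR [502.2  -1.7 148. ] rel -33.1 -73.4
side backR [566.4 -85.1 148. ] rel 71.8 -81.0
side backL [684.3  24.1 148. ] rel 68.7 79.7
side base fR [506.3   2.8   2. ] rel -33.8 -67.4
side base bR [583.5 -62.6   2. ] rel 66.4 -53.3
side grip bright 226.0 189.34782608695653 46 [488.4 314.2  70. ] [489.3 312.7  70. ]
```

```bash
cat > p.py <<'E'
from h import *
np.set_printoptions(precision=2,suppress=True)
yb=np.radians(41.7);K=dict(green=(619,58.1),yellow=(592.5,34.3),blue=(565.8,10.5))
q0=env.read_state()["qpos"];set_gripper(0);print("w",env.read_state()["width"])
c=[(down(yb+s*np.pi/2)) for s in(1,-1)]
c=[(env.ik([*K["green"],290],q),q) for q in c];c=[x for x in c if x[0] is not None]
q=min(c,key=lambda x:abs(x[0]-q0).max())[1]
for k,p in K.items():
    env.reach([*p,290],q)
    env.move_l([*p,250],rate=80); f0=env.read_state()["force"]
    hit=env.move_l([*p,234.5],rate=15,f_stop=12)
    s=env.read_state();env.hold(.2);t=env.read_state()
    print(k,hit,s["tool_pos"],(s["force"]-f0),(t["force"]-f0),t["tool_pos"],t["time_s"])
    if k=="green":cv2.imwrite("pics/press.png",viewer.camera("side")[100:300,200:420].repeat(3,0).repeat(3,1))
    env.move_l([*p,270],rate=80)
E
python3 p.py
```

```text
w 0.3258215524206936
green True [619.12  58.11 237.37] [-1.38 -0.11  4.95] [-2.54 -0.31  5.77] [619.1   58.09 237.33] 5.7583
yellow True [592.64  34.3  237.35] [-1.52 -0.57  7.05] [-2.81  0.28  6.74] [592.62  34.29 237.33] 8.35
blue True [565.92  10.5  237.34] [-1.01  0.77  5.01] [-1.44 -0.31  6.42] [565.92  10.46 237.34] 10.8833
```

View pics/press.png

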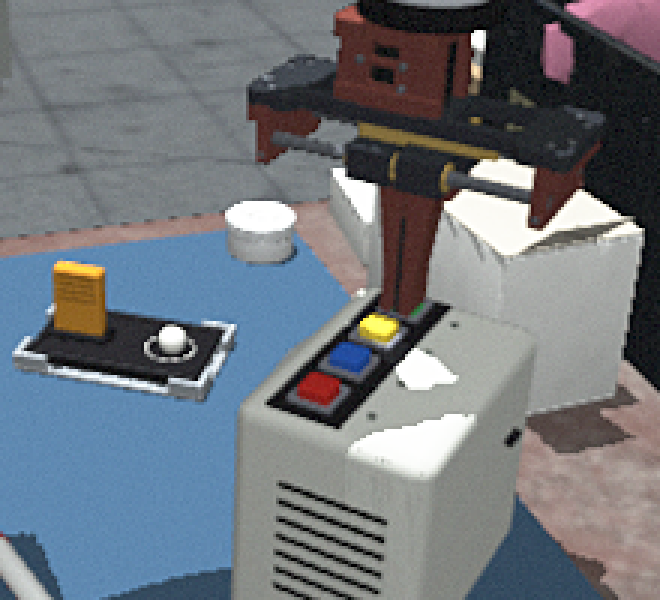

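The green key is down under the fingers, and the other keys, the tray and the ball are undisturbed. The panel has a small dot behind each key, so I'll check those for lamp changes after moving over the grip.

```bash
cat > g.py <<'E'
from h import *
np.set_printoptions(precision=2,suppress=True)
G=(487.7,314.9);h=np.radians(-33.3)
q0=env.read_state()["qpos"]
c=[(env.ik([*G,230],q),q) for q in (down(h+np.pi/2),down(h-np.pi/2))];c=[x for x in c if x[0] is not None]
q=min(c,key=lambda x:abs(x[0]-q0).max())[1]
env.move_l([520,120,300],rate=150)
env.reach([*G,240],q); set_gripper(60)
print(env.read_state()["time_s"])
T=viewer.camera("top");S=viewer.camera("side")
cv2.imwrite("pics/lamp.png",np.hstack([cv2.resize(T[115:215,275:375],(400,400),interpolation=cv2.INTER_CUBIC),cv2.resize(S[80:240,160:320],(400,400),interpolation=cv2.INTER_CUBIC)]))
E
python3 g.py
```

```text
14.775
```

View pics/lamp.png

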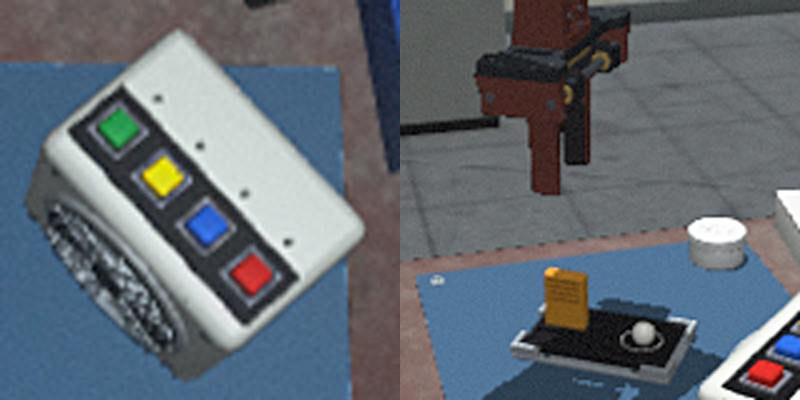

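```bash
cat > g2.py <<'E'
from h import *
np.set_printoptions(precision=2,suppress=True)
print("tips",env.tips_ahead)
G=(487.7,314.9)
F=[]
for i in range(5): env.hold(.05);F.append(env.read_state()["force"])
print("free force",np.array(F))
print(env.read_state()["tool_pos"])
env.move_l([*G,113],rate=80,f_stop=10)
T=viewer.camera("top");S=viewer.camera("side")
cv2.imwrite("pics/pre.png",np.hstack([cv2.resize(T[150:250,150:250],(400,400),interpolation=cv2.INTER_CUBIC),cv2.resize(S[130:240,180:290],(400,400),interpolation=cv2.INTER_CUBIC)]))
print(env.read_state()["tool_pos"],env.read_state()["time_s"])
E
python3 g2.py
```

```text
tips 80.0
free force [[ 0.53 -0.51  0.31]
 [-0.48  0.89 -0.01]
 [-0.23 -0.52 -0.58]
 [ 0.08  0.56  0.74]
 [ 0.39  0.11 -0.63]]
[487.71 314.91 239.99]
[487.9  315.03 113.43] 16.9667
```

View pics/pre.png

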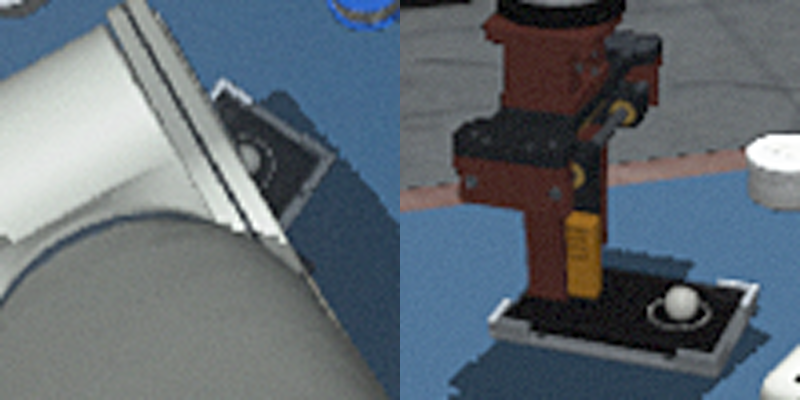

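The fingers straddle the amber grip, centred along its length to within about 2 mm after parallax, and the ball is in its pocket. Next I close, lift slowly and check.

```bash
cat > g3.py <<'E'
from h import *
np.set_printoptions(precision=2,suppress=True)
G=(487.7,314.9)
set_gripper(30); set_gripper(20); set_gripper(10); env.hold(.3)
s=env.read_state();print(s["width"],s["grip_force"],s["force"],s["tool_pos"])
env.move_l([*G,135],rate=20);env.hold(.3)
env.move_l([*G,186],rate=35);env.hold(.3)
s=env.read_state();print(s["width"],s["grip_force"],s["force"],s["tool_pos"],s["wrist_torque"],s["time_s"])
T=viewer.camera("top");S=viewer.camera("side")
cv2.imwrite("pics/lift.png",np.hstack([cv2.resize(T[150:250,150:250],(400,400),interpolation=cv2.INTER_CUBIC),cv2.resize(S[110:230,180:300],(400,400),interpolation=cv2.INTER_CUBIC)]))
E
python3 g3.py
```

```text
13.521152824113157 29.998403191566467 [ 3.3   2.83 -0.82] [488.2  315.25 113.22]
13.714491331520412 29.998447000980377 [ 0.76 -0.07 -1.91] [487.69 314.87 185.91] [-0.01  0.08  0.02] 22.0583
```

View pics/lift.png

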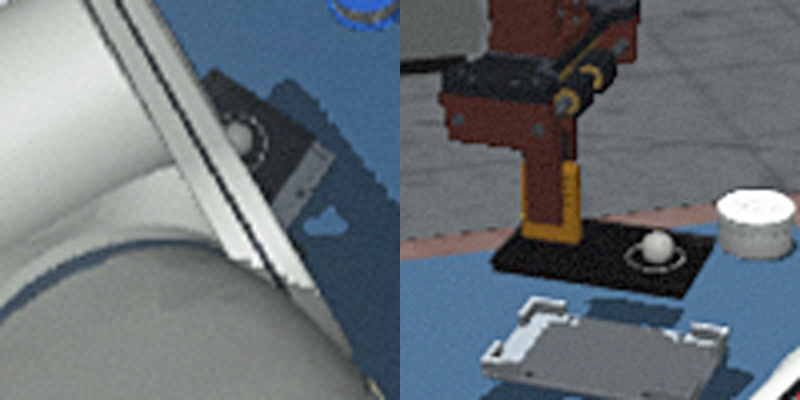

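The tray is level and lifted clear, with the ball still in its pocket and the nest left in place. Now the slow carry to the blower.

```bash
cat > c.py <<'E'
from h import *
np.set_printoptions(precision=2,suppress=True)
s=env.read_state();q1=(R.from_euler("z",-15,degrees=True)*R.from_quat(s["orientation"]))
y=q1.as_matrix()[:,1];q1=down(np.radians(41.7) if y@[np.cos(.728),np.sin(.728),0]>0 else np.radians(41.7-180))
env.move_l([436.8,182.3,185.5],q1,rate=40);env.hold(.6)
s=env.read_state();print(s["width"],s["grip_force"],s["tool_pos"],s["time_s"])
print("finger tilt",R.from_quat(s["orientation"]).as_matrix()[:,2])
T=viewer.camera("top");S=viewer.camera("side")
np.save("T.npy",T);np.save("S.npy",S)
cv2.imwrite("pics/at.png",np.hstack([cv2.resize(T[115:215,215:350],(440,326),interpolation=cv2.INTER_CUBIC),cv2.resize(S[100:260,190:350],(326,326),interpolation=cv2.INTER_CUBIC)]))
E
python3 c.py
```

```text
13.675949016180569 29.99822348356247 [436.83 182.33 185.52] 26.4583
finger tilt [ 0.  0. -1.]
```

View pics/at.png

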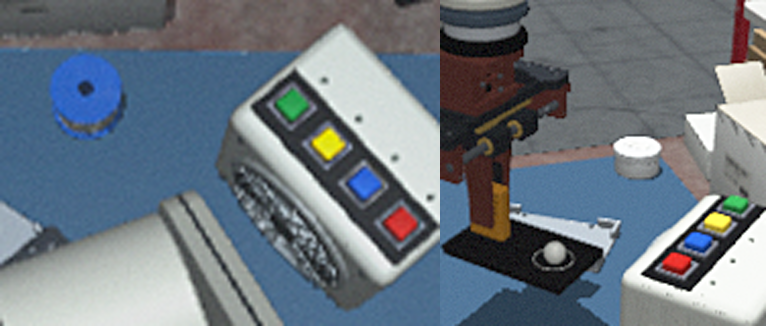

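The side view shows the tray in front of the grille with the ball centred near full-frame (246,224), and visible tray corners at about (250,242) and (271,223). I'll compare those with the projected expected points.

```bash
cat > v.py <<'E'
from h import *
np.set_printoptions(precision=1,suppress=True)
S=np.load("S.npy");p=P["side"]
def proj(X):
    c=p["pose"][:3,:3].T@(np.array(X)-p["pose"][:3,3]);return np.array([p["cx"]-p["fx"]*c[0]/c[2],p["cy"]+p["fy"]*c[1]/c[2]])
a=np.radians(-48.3);X=np.array([np.cos(a),np.sin(a),0]);Y=np.array([-X[1],X[0],0]);Z=np.array([0,0,1.])
O=np.array([436.8,182.3,78.5])+36*X
f=lambda x,y,z:O+x*X+y*Y+z*Z
for n,v in dict(ring=(34,0,8),nearfront=(65,-38,4),farfront=(65,38,8),nearback=(-65,-38,4),ball=(34,0,15.5)).items(): print(n,proj(f(*v)))
b=blob(S,"white",(236,214,256,232));print("ball seen",b[0],b[1])
g=cv2.cvtColor(S,cv2.COLOR_BGR2GRAY);m=(g<45).astype(np.uint8);m[:205]=0;m[:,:190]=0;m[245:]=0;m[:,280:]=0
n,l,s,c=cv2.connectedComponentsWithStats(m);i=1+np.argmax(s[1:,4]);ys,xs=np.nonzero(l==i)
for n,k in(("bottom",ys),("right",-xs*-1),("left",-xs)):
    j=np.argmax(k);print(n,xs[j],ys[j])
print("ring seen -> world",onz("side",(245.95,226.1),86.5),"expected",f(34,0,8))
E
python3 v.py
```

```text
ring [245.5 226.9]
nearfront [248.4 244. ]
farfront [270.8 222.5]
nearback [189.9 222.7]
ball [245.5 223.4]
ball seen [246.1 222. ] 43
bottom 247 244
right 269 222
left 191 220
ring seen -> world [484.9 132.5  86.5] expected [483.4 130.   86.5]
```

The ring, ball and corners match the projection to within about 1–2 px, so the tray is level and in place. I'll hold it there and sign off.

```bash
python3 -c "
from h import *
env.hold(4.0);s=env.read_state();print(s['tool_pos'],s['grip_force'],s['time_s'])
print(blob(viewer.camera('side'),'white',(236,214,256,232))[:2])
print(workorder.sign_off())"
```

```text
[436.81274386 182.32430019 185.50959992] 29.99819129705429 30.5583
(array([245.84444444, 221.97777778]), 45)
the job is handed in; nothing more can be done
None
```

I pressed green, yellow and blue in order; each stopped hard at the end of its travel, though no lamp showed the blower on. The tray was held level for 4 s with the ball in its pocket, about 10 cm in front of the grille, and handed in at 30.6 s still gripped.

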